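# Load lens tubes from the revolving magazine and blow them clean

### The arm

A 6-joint arm with a two-finger parallel gripper is mounted at the origin on a cart in front of the work surface, level with it; the furniture and walls round the work are solid. World frame = base frame: x ahead of the robot, y to its left, z up, the work surface at z = 0. Lengths are in m, angles in rad, forces in N, time in s.
With the tool pointing down it reaches from about 0.3 to 0.775 m from the base axis. Payload 14.6 kg.
Tool frame: the origin (TCP) lies midway between the tips of the shut fingers; the grasp point (between the pads) lies 19 mm behind it (ctrl.tcp_to_grasp is the z of the grasp point in the tool frame, in m); z points along the fingers, y is the line along which they close (so a half turn about z gives the same grasp; the last joint's range is limited). The gripper opens to 94 mm and grips with 3 to 60 N. Pads are 16 mm wide; open, the fingers measure 119 mm over their backs; the gripper's body (75 mm by 177 mm) begins 78 mm behind the grasp point.
Start: joints at [-1.196, 0.3, 1.521, -0, 1.321, -0.067], TCP at [0.235, -0.497, 0.205] pointing down, gripper open.
Joint ranges: [-3.03, 3.03], [-0.79, 2.21], [0.23, 2.52], [-1.04, 4.18], [0, 3.07], [-2.55, 2.55]. Speed limits (rad/s): [2.22, 2.22, 2.57, 3.14, 3.14, 3.14].

### API

Orientations are given as [roll, pitch, yaw] about the fixed x, y, z axes, in that order (R = Rz(yaw) Ry(pitch) Rx(roll)).
In Python, from station import monitor, camera, ctrl gives the robot as it stands.
- The arm moves only by the tool apply_moves, never from a script. Its argument "plan" is one flat list of numbers, 4 for each row, row after row: the shift along the tool's x, y, z in mm, then the turn about the tool's z in rad. In form: [dx, dy, dz, spin, dx, dy, dz, spin, ...]. A call has 1 to 20 rows; each row shifts and turns the commanded pose from where the row before left it, along the tool's axes as they then stand; what a row does not reach is not made up. A row lasts 1/10 s, in which the tool goes at most 50 mm and 8.59 degrees, less where a joint would pass 70% of its speed; a pose out of reach is approached as far as the arm can. A call is refused whole if a number of a shift passes 50 or a number of a turn 0.15, either way. A call with a gripper value outside its range is refused whole. "hand" is the gripper command: -1 is shut, 1 is fully open, values between are in proportion, set as the call begins (left out, the last holds). The fingers move at their own pace and stop on an object; "squeeze" is the grip in N (left out, the last holds). Time passes only in rows, so rows that do not move let the fingers close. It gives the time, the measured TCP pose, the force, the opening and the grip force at its end, in the units of the state.
- monitor.get_obs(): the state, without advancing time (a new reading comes with each control period).
- camera(name): name is "scene" or "top" or "wrist"; returns a dict with "image" (420x560x3 uint8, red, green, blue), "range_z" (420x560 float32, m along the optical axis (not along the pixel's ray), 0 where there is no reading), "mtx" (3x3 intrinsics, pixels), "rvec" (rotation vector, rad) and "tvec" (3), from world to camera coordinates, as OpenCV has them. Camera axes: x right, y down, z forward; pixel columns grow to the right and rows downward; lengths in m; the calibration is good to about 2 mm. A picture is of the moment at which its call begins.
- ctrl.hand_in(): hands the job in; it is judged then, once.
The state is a dict: "time_s": time; "qpos": joint angles; "joint_vel": joint speeds; "tau": joint torques, N m; "ee_pos": TCP position; "eef_rot": TCP orientation; "force": force on the tool from outside, world axes, zero at the start; "moment": the same for the moment, N m; "grip_width": finger opening in m; "grip_force": force on a finger pad.
Only numpy, scipy, OpenCV 4.12 (cv2) and the standard library are available. Lean on these libraries where they do the work, as an engineer would, in place of code of your own. Each camera call takes 0.05 s, during which the arm holds its last target. There are 200 camera calls.

### The job

Take every lens tube out of the revolving magazine, turning its knob to bring each one to the window, and lay the tubes in the white cradles of the blow-off station, one to a cradle, blue glass end towards the air bar. Then turn the magazine until its white shutter fills the window, so no dust gets in, and only then squeeze the red trigger fully for a good second and let it go, leaving the tubes in their cradles. The tubes are thin: hold them lightly, with a grip of no more than 20 N, and leave the other things on the table alone.

Things in the scene. Friction and masses are not known exactly. Their poses are not given: they have to be found in the camera images.
- magazine: revolving lens magazine, fixed: black round base 276 mm across, 14 mm high, under a clear dust cover with a flat roof 74 mm (rim 76 mm) above the table. One window, a 68 degree sector cut out of roof and wall, faces the magazine's own -x, roughly towards the robot. Origin: on the turning axis at table height
- window (a point): middle of the window: 98 mm from the turning axis, 43.5 mm above the table, just where the middle of a tube is when its pocket faces the window; fixed
- carousel: the carousel: aluminium disc 252 mm across under the cover, turning about the magazine's axis, endlessly either way against about 0.12 N m of friction; it stays where it is left. Round its edge: the white shutter in the direction of the body's -x, then, anticlockwise from above at steps of 72 degrees, pockets 1 to 4. Origin: on the axis at table height
- knob (a point): grip point of the carousel's knob, on the turning axis 100 mm above the table: an upright black bar 14 mm thick and 56 mm long, from 84 to 114 mm above the table, on a 58 mm disc. The point's x axis lies along the bar; its -x end (white dot on top) points to the shutter. The fingers take it across its thickness
- shutter (a point): middle of the white shutter, a raised closed 84 degree sector of the carousel (top 66 mm above the table) that fills the window when it faces it; 98 mm from the axis, 43.5 mm high
- pocket_1 (a point): middle of a tube lying in pocket 1; turns with the carousel. The 4 pockets, 72 degrees apart, are white open cradles along the radius, their middle 98 mm from the axis, inside 36 mm wide and 58 mm long, floor 28 mm above the table, side walls 9 mm and end walls 6 mm above the floor. Some are empty
- tube_a: black threaded lens tube, 31 mm across, 51 mm long, about 70 g, lying down, dark blue glass on one end, fine grooves round the other; it lies along the body's y axis, glass at -y; origin under its middle at its lowest line (15.5 mm below its axis). It starts in a pocket of the magazine, glass end towards the axis. It does not roll. May be absent
- tube_a_glass (a point): centre of this tube's glass end, on its axis, 25.5 mm from its middle
- tube_b: a lens tube like tube_a
- tube_b_glass (a point): glass end, as tube_a_glass
- tube_c: a lens tube like tube_a
- tube_c_glass (a point): glass end, as tube_a_glass
- tube_d: a lens tube like tube_a
- tube_d_glass (a point): glass end, as tube_a_glass
- blower: blow-off station, fixed: base plate 10 mm thick, at its front (-x) three white cradles 70 mm apart along y, behind them the aluminium air bar (186 mm long, front face 55 mm behind the cradles' middle, top 47 mm high), behind it the hand valve, level on a pedestal, its head 103 mm high, gauge on the -y side. Origin: under the middle cradle at table height; +x points from cradles to bar
- cradle_1 (a point): where the glass end's centre comes when a tube lies properly in the left (+y) cradle, 29.5 mm above the table; the cradle's middle is 25.5 mm from here to the blower's -x. Each cradle is open above, inside 36 mm wide (y) and 58 mm long (x), floor 14 mm above the table, side walls 9 mm and end walls 6 mm above the floor
- cradle_2 (a point): the same for the middle cradle
- cradle_3 (a point): the same for the right (-y) cradle
- trigger (a joint): angle of the red trigger lever of the hand valve, rad: 0 let go (sprung back), 0.18 fully squeezed. At the grip point it takes about 5 N to start and 9 N to hold fully squeezed; lever and grip together are 46 mm wide there when let go, 37 mm squeezed
- grip (a point): where to squeeze, 85 mm above the table: midway between the outer faces of grip and lever when squeezed. The black grip, 26 mm across, runs level along the blower's x, its axis 5.5 mm to the -y side of this point; the red lever, 22 mm high, is on its +y side. Fingers reach over both from above and close along the blower's y. 60 mm of free space below the grip
- lens_holder: bystander: lens in a ring on a short post and foot, 30 x 40 x 76 mm; leave it alone
- power_head: bystander: white round power meter head, 52 mm across, 20 mm high; leave it alone
- screw_tin: bystander: white round tin with lid, 66 mm across, 31 mm high; leave it alone

How it is judged:
By the outcome, as a careful person would: the job done as asked, in the order asked, and still so for the second after the job is handed in, with the robot touching nothing.
Of tube_a, tube_b, tube_c, tube_d only 2 to 3 are there at a start; the rules pass over those that are not, and their reading is None.
At some moment in a run one of tube_a, tube_b, tube_c, tube_d may be knocked a few centimetres aside while the robot is not near it.
Once in a run the grip may slacken for a moment while it holds something.
It also fails if it takes over 210 s, if anything falls off the work surface, if the arm or the gripper's body presses on something with over 40 N, if the wrist force passes 120 N, or if a joint passes its speed limit or range.

## Working session

There is one attempt and no reset: what is moved stays moved. The work goes in short steps, Python scripts to look and compute and a tool call to move; the robot and the scene stay as the last step left them, time stands still between calls to the robot, and variables do not carry over. Pictures are saved under pics/ and viewed, at most 14 in all, crops included, and the job is handed in when it is done.

Besides the shell and the picture viewer there is one more tool, called after ">>>" by a JSON object that holds its "op" and its "data", one argument or row to a line. apply_moves: Moves the arm, as the interface text tells. Its arguments: {"type":"object","properties":{"plan":{"type":"array","items":{"type":"number"}},"hand":{"type":"number"},"squeeze":{"type":"number"}},"required":["plan"]}

```bash
ls; mkdir -p pics; cat > h.py <<'E'
import numpy as np,cv2
from station import monitor,camera,ctrl
def cam(n):
    c=camera(n); c['R']=cv2.Rodrigues(np.array(c['rvec'],float))[0]; c['t']=np.array(c['tvec'],float).ravel(); return c
def save(c,f): cv2.imwrite('pics/'+f,cv2.cvtColor(c['image'],cv2.COLOR_RGB2BGR))
def plane(c,u,v,z):
    o=-c['R'].T@c['t']; d=c['R'].T@np.linalg.inv(c['mtx'])@np.array([u,v,1.]); return o+d*(z-o[2])/d[2]
def cloud(c):
    h,w=c['range_z'].shape; u,v=np.meshgrid(np.arange(w),np.arange(h)); Z=c['range_z'].astype(float)
    K=c['mtx']; P=np.stack([(u-K[0,2])/K[0,0]*Z,(v-K[1,2])/K[1,1]*Z,Z],-1)
    return (P-c['t'])@c['R']
E
python3 - <<'E'
from h import *
for n in('top','scene'):
    c=cam(n); save(c,n+'0.png'); print(n,-c['R'].T@c['t'],c['R'][2],c['mtx'][0,0])
    np.savez(n+'0.npz',**{k:c[k] for k in('image','range_z','mtx','R','t')})
o=monitor.get_obs();print({k:np.round(v,3) for k,v in o.items()},ctrl.tcp_to_grasp)
E
```

```text
pics
top [0.37757211 0.24916975 1.15808263] [ 0.09098788 -0.01830912 -0.99568368] 518.6737156822007
scene [0.08282968 0.87672809 0.74787018] [ 0.39017086 -0.64838876 -0.65372679] 513.1765800466828
{'time_s': np.float64(0.1), 'qpos': array([-1.196,  0.3  ,  1.522,  0.   ,  1.321, -0.067]), 'joint_vel': array([-0.001, -0.001, -0.001, -0.001, -0.   , -0.   ]), 'tau': array([ 3.0000e-03, -5.3264e+01, -3.5328e+01,  7.1000e-02,  2.3000e-02,
       -0.0000e+00]), 'ee_pos': array([ 0.235, -0.497,  0.205]), 'eef_rot': array([-3.141, -0.   ,  0.442]), 'force': array([ 0.85 ,  0.035, -0.047]), 'moment': array([ 0.006, -0.001,  0.04 ]), 'grip_force': np.float64(0.0), 'grip_width': np.float64(0.094)} -0.0188
```

View pics/top0.png

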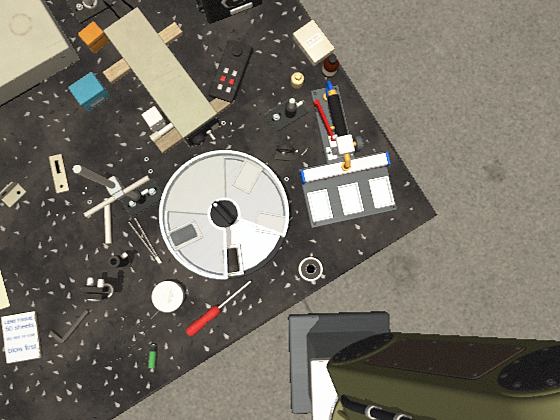

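View pics/scene0.png

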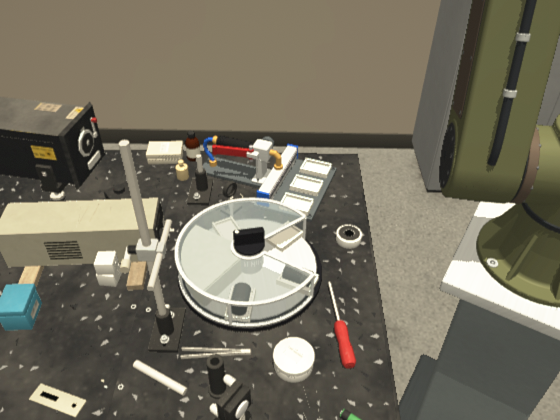

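```bash
python3 - <<'E'
from h import *
c=dict(np.load('top0.npz'))
im=cv2.cvtColor(c['image'],cv2.COLOR_RGB2BGR)
cv2.imwrite('pics/crop1.png',cv2.resize(im[70:290,150:410],None,fx=2.7,fy=2.7,interpolation=cv2.INTER_CUBIC))
P=cloud(c)
for n,u,v,z in[('mag',224,213,.07),('c1',319,206,.014),('c2',349,199,.014),('c3',382,192,.014),('tubeA',186,235,.05),('tubeB',233,258,.05)]:
    print(n,plane(c,u,v,z).round(3),P[v,u].round(3))
E
```

```text
mag [0.473 0.337 0.07 ] [0.469 0.333 0.113]
c1 [0.487 0.131 0.014] [0.487 0.13  0.013]
c2 [0.501 0.063 0.014] [0.501 0.063 0.015]
c3 [ 0.515 -0.011  0.014] [ 0.514 -0.011  0.016]
tubeA [0.43 0.42 0.05] [0.429 0.417 0.071]
tubeB [0.378 0.321 0.05 ] [0.378 0.321 0.058]
```

View pics/crop1.png

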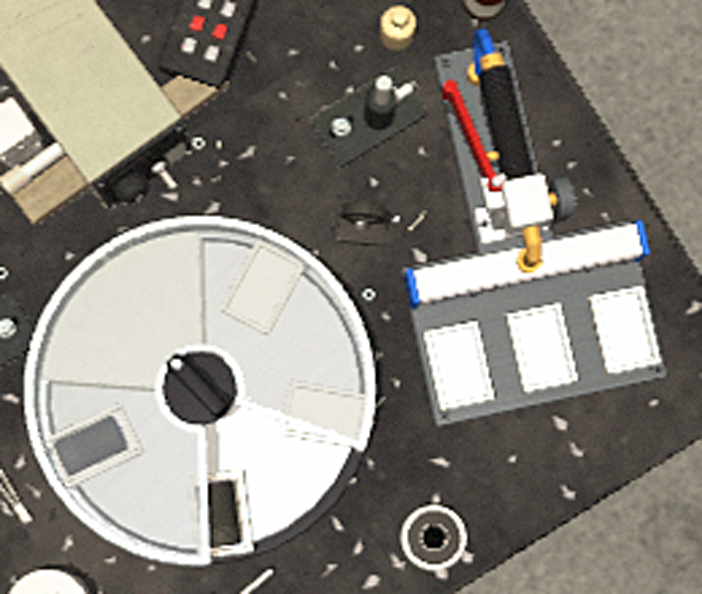

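```bash
python3 - <<'E'
from h import *
c=dict(np.load('top0.npz'));P=cloud(c);im=c['image'].astype(int)
X,Y,Z=P[...,0],P[...,1],P[...,2]
def rect(m):
    q=P[m][:,:2]; r=cv2.minAreaRect((q*1000).astype(np.float32)); return np.round(r[0],1),np.round(r[1],1),round(r[2],1),m.sum()
near=np.hypot(X-.47,Y-.335)<.05
print('bar',rect(near&(Z>.105)&(Z<.125)))
m=near&(Z>.105)&(Z<.125); hsv=im.min(-1)
w=m&(hsv>110); print('dot',P[w].mean(0).round(4),w.sum())
near=np.hypot(X-.47,Y-.335)<.17
rim=near&(Z>.060)&(Z<.085)
q=P[rim][:,:2]; (ce,r)=cv2.minEnclosingCircle((q*1000).astype(np.float32)); print('cover circle',ce,r)
cx,cy=.47,.335
cc=np.array(ce)/1000
rr=np.hypot(X-cc[0],Y-cc[1]);a=np.degrees(np.arctan2(Y-cc[1],X-cc[0]))%360
for R in(.07,.09,.11,.12):
    win=(abs(rr-R)<.006)&(Z>.0)&(Z<.0625)
    aa=np.sort(a[win]); print('win',R,aa[[2,-3]].round(1) if len(aa)>6 else 0, np.histogram(aa,bins=range(0,361,15))[0])
# cradles
hsv=cv2.cvtColor(c['image'],cv2.COLOR_RGB2HSV)
m=((hsv[...,1]<40)&(hsv[...,2]>190)&(Z<.035)&(Z>.005)&(X>.4)&(X<.6)&(Y<.18)&(Y>-.1)).astype(np.uint8)
n,l,s,_=cv2.connectedComponentsWithStats(m)
for i in range(1,n):
    if s[i,4]>150: print('cradle',rect(l==i),np.median(Z[l==i]))
red=((hsv[...,1]>150)&((hsv[...,0]<8)|(hsv[...,0]>172))&(X>.5)&(Y<.18)&(Y>-.1)&(Z>.06)&(Z<.12)); print('red',rect(red),np.median(Z[red]))
bl=((im.max(-1)<70)&(X>.6)&(X<.75)&(Y<.12)&(Y>-.05)&(Z>.08)&(Z<.11)); print('grip',rect(bl),np.median(Z[bl]))
bar=((X>.5)&(X<.62)&(Y<.2)&(Y>-.1)&(Z>.038)&(Z<.055));print('airbar',rect(bar))
E
```

```text
bar (array([471.8, 336.4]), array([56.6, 13.8]), 41.5, np.int64(189))
dot [0.4881 0.3514 0.1145] 19
cover circle (487.3785705566406, 346.2485656738281) 150.57705688476562
win 0.07 [188.9 238.8] [ 0  0  0  0  0  0  0  0  0  0  0  0 21 46 48 44  0  0  0  0  0  0  0  0]
win 0.09 [187.9 240.8] [ 0  0  0  0  0  0  0  0  0  0  0  0 31 62 60 62  7  0  0  0  0  0  0  0]
win 0.11 [186.6 242.4] [ 0  0  0  0  0  0  0  0  0  0  0  0 46 80 70 73 15  0  0  0  0  0  0  0]
win 0.12 [186.7 242.6] [ 0  0  0  0  0  0  0  0  0  0  0  0 50 82 78 76 19  0  0  0  0  0  0  0]
cradle (array([514.8,  -8.1]), array([65.8, 44.9]), 10.9, np.int64(588)) 0.016041011746787015
cradle (array([502.2,  60.9]), array([66.1, 44.1]), 10.7, np.int64(599)) 0.01597162387561055
cradle (array([489.5, 129.8]), array([66. , 44.1]), 9.8, np.int64(605)) 0.015633708890111314
red (array([710.7, 118.9]), array([ 42.3, 187.3]), 88.1, np.int64(182)) 0.09463662906508913
grip (array([668.5,  89.9]), array([151.1,  43.8]), 24.7, np.int64(487)) 0.09642057417432422
airbar (array([574.2,  87.4]), array([ 71.3, 222.7]), 0.6, np.int64(1103))
```

```bash
python3 - <<'E'
from h import *
c=dict(np.load('top0.npz'));P=cloud(c);im=c['image'].astype(int)
X,Y,Z=P[...,0],P[...,1],P[...,2]
ax=np.array([.4718,.3364])
rr=np.hypot(X-ax[0],Y-ax[1]);a=np.degrees(np.arctan2(Y-ax[1],X-ax[0]))%360
for R in(.08,.09,.10,.11):
    win=(abs(rr-R)<.005)&(Z>.0)&(Z<.065)&(a>150)&(a<300)
    aa=np.sort(a[win]); print('win',R,aa[[1,-2]].round(1))
rim=(rr<.16)&(Z>.068)&(Z<.085);q=P[rim][:,:2]
for lo in range(0,360,45):
    k=rim&(a>=lo)&(a<lo+45); print(lo,np.sort(rr[k])[-5:].round(4)[[0,-1]],end=' ')
th=np.radians(10.4);o=np.array([.5022,.0609]);ex=np.array([np.cos(th),np.sin(th)]);ey=np.array([-ex[1],ex[0]])
bx=(X-o[0])*ex[0]+(Y-o[1])*ex[1];by=(X-o[0])*ey[0]+(Y-o[1])*ey[1]
hsv=cv2.cvtColor(c['image'],cv2.COLOR_RGB2HSV)
red=((hsv[...,1]>150)&((hsv[...,0]<8)|(hsv[...,0]>172)))
print()
B=(bx>.05)&(bx<.27)&(abs(by)<.1)&(Z>.06)
for nm,m in(('red',B&red),('black',B&(im.max(-1)<75)),('all',B)):
    for x0 in np.arange(.05,.27,.01):
        k=m&(bx>=x0)&(bx<x0+.01)
        if k.sum()>2: print(nm,x0.round(2),k.sum(),'y',by[k].min().round(4),by[k].max().round(4),'z',np.median(Z[k]).round(4),Z[k].max().round(4))
# tube in window
t=(rr<.135)&(Z>.04)&(Z<.064)&(a>200)&(a<275)&(im.max(-1)<110);q=P[t]
r=cv2.minAreaRect((q[:,:2]*1000).astype(np.float32));print('tube',r,np.degrees(np.arctan2(r[0][1]-336.4,r[0][0]-471.8)))
E
```

```text
win 0.08 [182.2 248.1]
win 0.09 [181.8 248.2]
win 0.1 [181.6 247.5]
win 0.11 [182.3 248. ]
0 [0.1357 0.1597] 45 [0.1348 0.1356] 90 [0.1347 0.1357] 135 [0.1348 0.135 ] 180 [0.1302 0.1345] 225 [0.1348 0.1354] 270 [0.135  0.1352] 315 [0.1352 0.1357] 
red 0.12 12 y 0.0183 0.0258 z 0.0969 0.1
red 0.13 15 y 0.0192 0.026 z 0.0947 0.0997
red 0.14 22 y 0.0212 0.0283 z 0.0953 0.1001
red 0.15 18 y 0.0238 0.0303 z 0.0947 0.0987
red 0.16 22 y 0.025 0.0324 z 0.0931 0.101
red 0.17 18 y 0.0279 0.0338 z 0.0946 0.099
red 0.18 20 y 0.0294 0.0355 z 0.0927 0.0982
red 0.19 18 y 0.0312 0.037 z 0.0949 0.0984
red 0.2 27 y 0.034 0.0429 z 0.0942 0.0998
red 0.21 6 y 0.0341 0.0422 z 0.0964 0.0989
black 0.09 13 y -0.035 -0.0176 z 0.0889 0.0979
black 0.1 5 y -0.0247 -0.0235 z 0.0854 0.0981
black 0.11 7 y -0.0252 -0.0239 z 0.0854 0.0937
black 0.12 22 y -0.0365 0.0097 z 0.0953 0.1038
black 0.13 51 y -0.01 0.0129 z 0.0961 0.1018
black 0.14 55 y -0.0099 0.0123 z 0.0964 0.1012
black 0.15 54 y -0.0108 0.0292 z 0.097 0.103
black 0.16 54 y -0.0103 0.0124 z 0.0971 0.1035
black 0.17 54 y -0.0102 0.0128 z 0.0962 0.1018
black
[... 477 characters left out ...]
296 z 0.1007 0.1092
all 0.12 106 y -0.0365 0.0292 z 0.0996 0.1082
all 0.13 79 y -0.0124 0.0287 z 0.0952 0.1018
all 0.14 90 y -0.0123 0.0283 z 0.0954 0.1012
all 0.15 82 y -0.0121 0.0303 z 0.0955 0.103
all 0.16 83 y -0.0126 0.0324 z 0.0958 0.1035
all 0.17 78 y -0.0125 0.0338 z 0.0958 0.1018
all 0.18 85 y -0.0119 0.0355 z 0.0953 0.1037
all 0.19 78 y -0.0127 0.0372 z 0.0958 0.1018
all 0.2 92 y -0.0127 0.0931 z 0.0949 0.1016
all 0.21 106 y -0.012 0.0985 z 0.0941 0.1033
all 0.22 51 y -0.0089 0.0995 z 0.0927 0.1046
all 0.23 20 y -0.0046 0.004 z 0.0877 0.0912
all 0.24 17 y -0.0041 0.004 z 0.0839 0.0918
all 0.25 8 y -0.0028 0.0052 z 0.0766 0.0803
tube ((0.0, 0.0), (0.0, 0.0), 0.0) -144.51059934500864
```

```bash
cat >> h.py <<'E'
def go(x,y,z,yawd,msg=''):
    o=monitor.get_obs(); p=np.array(o['ee_pos']); yaw=o['eef_rot'][2]
    d=np.array([x,y,z])-p; t=np.radians(yawd); sp=-((t-yaw+np.pi)%(2*np.pi)-np.pi)
    c,s=np.cos(t),np.sin(t)
    print(msg,'spin %.3f'%sp,'then mm',np.round([1000*(c*d[0]+s*d[1]),1000*(s*d[0]-c*d[1]),-1000*d[2]],1))
E
python3 - <<'E'
from h import *
c=dict(np.load('top0.npz'));P=cloud(c);X,Y,Z=P[...,0],P[...,1],P[...,2]
m=(Z>.12)&(X>.2)&(X<.8)&(Y>-.1)&(Y<.7)
h,a,b=np.histogram2d(X[m],Y[m],bins=[np.arange(.2,.85,.1),np.arange(-.1,.75,.1)]);print(h.astype(int))
for i in range(6):print([round(float(Z[m&(X>=a[i])&(X<a[i+1])&(Y>=b[j])&(Y<b[j+1])].max(initial=0)),2) for j in range(8)])
go(.4718,.3364,.205,42)
E
```

```text
[[4276 9591  416    0    0    0    0    0]
 [   0    0    0  964    0    0    0    0]
 [   0    0    0    0    0    0  224    0]
 [   0    0    0    0    0  127  635    0]
 [   0    0    0    0    0    0    0    0]
 [   0    0    0    0    0    0    0    0]]
[0.69, 0.68, 0.4, 0.0, 0.0, 0.0, 0.0, 0.0]
[0.0, 0.0, 0.0, 1.16, 0.0, 0.0, 0.0, 0.0]
[0.0, 0.0, 0.0, 0.0, 0.0, 0.0, 0.22, 0.0]
[0.0, 0.0, 0.0, 0.0, 0.0, 0.22, 0.4, 0.0]
[0.0, 0.0, 0.0, 0.0, 0.0, 0.0, 0.0, 0.0]
[0.0, 0.0, 0.0, 0.0, 0.0, 0.0, 0.0, 0.0]
 spin -0.291 then mm [ 733.6 -460.9   -0. ]
```

```bash
python3 - <<'E'
from h import *
c=dict(np.load('top0.npz'));P=cloud(c);X,Y,Z=P[...,0],P[...,1],P[...,2]
rr=np.hypot(X-.4718,Y-.3364)
for lo in (.12,.16,.2,.25,.3):
    m=(Z>lo)&(rr<.3)&(X<.8)&(Y>.35)&(Z<.9); i=np.argmin(np.where(m,rr,9)); print(lo,rr.flat[i].round(3),P.reshape(-1,3)[i].round(3))
E
```

```text
0.12 0.138 [0.528 0.463 0.206]
0.16 0.138 [0.528 0.463 0.206]
0.2 0.138 [0.528 0.463 0.206]
0.25 0.188 [0.515 0.519 0.346]
0.3 0.188 [0.515 0.519 0.346]
```

>>> {"op": "apply_moves", "data": {
  "plan": [0, 0, 0, -0.1, 0, 0, 0, -0.1, 0, 0, 0, -0.091, 40, -25, 0, 0, 40, -25, 0, 0, 40, -25, 0, 0, 40, -25, 0, 0, 40, -25, 0, 0, 40, -25, 0, 0, 40, -25, 0, 0, 40, -25, 0, 0, 40, -25, 0, 0],
  "hand": 0.3,
  "squeeze": 20
}}

```text
time_s: 1.3
ee_pos: [0.3522, -0.0873, 0.2055]
eef_rot: [3.141, -0.0, 0.732]
force: [1.1, -0.8, -0.7]
grip_width: 0.0607
grip_force: 0.0
```

>>> {"op": "apply_moves", "data": {
  "plan": [40, -25, 0, 0, 40, -25, 0, 0, 40, -25, 0, 0, 40, -25, 0, 0, 40, -25, 0, 0, 40, -25, 0, 0, 40, -25, 0, 0, 40, -25, 0, 0, 30, -20, 0, 0, 20, -15, 0, 0, 0, 0, 0, 0, 0, 0, 0, 0]
}}

```text
time_s: 2.5
ee_pos: [0.4697, 0.3328, 0.2048]
eef_rot: [-3.141, 0.001, 0.733]
force: [-0.6, -1.1, 0.7]
grip_width: 0.0608
grip_force: 0.0
```

```bash
python3 - <<'E'
from h import *
c=cam('wrist');save(c,'w1.png');np.savez('w1.npz',**{k:c[k] for k in('image','range_z','mtx','R','t')})
print((-c['R'].T@c['t']).round(3))
P=cloud(c);X,Y,Z=P[...,0],P[...,1],P[...,2]
m=(np.hypot(X-.472,Y-.336)<.05)&(Z>.105)&(Z<.125);q=(P[m][:,:2]*1000).astype(np.float32)
if len(q):print(cv2.minAreaRect(q),len(q))
go(.4718,.3364,.205,42)
E
```

```text
[0.533 0.391 0.383]
((471.1026611328125, 337.88140869140625), (55.73931884765625, 13.899284362792969), 42.17667007446289) 973
 spin -0.000 then mm [ 4.1 -1.7  0.2]
```

View pics/w1.png

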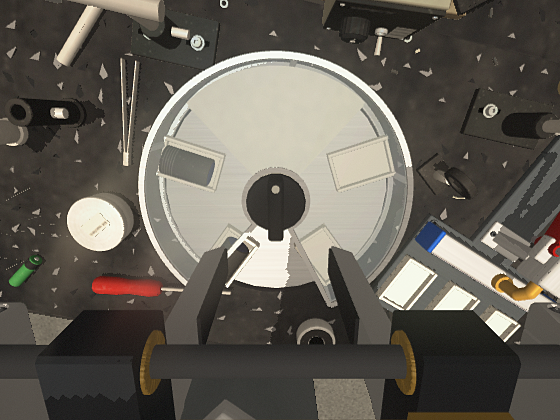

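>>> {"op": "apply_moves", "data": {
  "plan": [4, -2.5, 0, 0, 0, 0, 30, 0, 0, 0, 30, 0, 0, 0, 25, 0, 0, 0, 15, 0, 0, 0, 10, 0, 0, 0, 5, 0, 0, 0, 0, 0]
}}

```text
time_s: 3.35
ee_pos: [0.4715, 0.3374, 0.0905]
eef_rot: [-3.142, -0.0, 0.732]
force: [0.6, -0.1, 0.5]
grip_width: 0.0612
grip_force: 0.0
```

>>> {"op": "apply_moves", "data": {
  "plan": [0, 0, 0, 0, 0, 0, 0, 0, 0, 0, 0, 0, 0, 0, 0, 0, 0, 0, 0, 0, 0, 0, 0, 0, 0, 0, 0, 0],
  "hand": -1,
  "squeeze": 20
}}

```text
time_s: 4.05
ee_pos: [0.4716, 0.3373, 0.0904]
eef_rot: [3.141, 0.0, 0.733]
force: [2.6, -2.8, -0.1]
grip_width: 0.0139
grip_force: 20.0
```

>>> {"op": "apply_moves", "data": {
  "plan": [0, 0, 0, 0, 0, 0, 0, 0, 0, 0, 0, -0.05, 0, 0, 0, -0.05, 0, 0, 0, -0.05, 0, 0, 0, -0.05, 0, 0, 0, -0.05, 0, 0, 0, -0.05, 0, 0, 0, -0.05, 0, 0, 0, -0.05, 0, 0, 0, -0.05, 0, 0, 0, -0.056, 0, 0, 0, 0, 0, 0, 0, 0],
  "squeeze": 45
}}

```text
time_s: 5.45
ee_pos: [0.471, 0.3377, 0.0905]
eef_rot: [-3.141, 0.0, 1.237]
force: [-2.2, -0.9, 2.6]
grip_width: 0.0137
grip_force: 45.0
```

>>> {"op": "apply_moves", "data": {
  "plan": [0, 0, 0, 0, 0, 0, 0, 0, 0, 0, 0, 0, 0, 0, 0, 0, 0, 0, -15, 0, 0, 0, -30, 0, 0, 0, -40, 0, 0, 0, -30, 0],
  "hand": 0.1,
  "squeeze": 15
}}

```text
time_s: 6.25
ee_pos: [0.4716, 0.3377, 0.2091]
eef_rot: [3.14, -0.002, 1.239]
force: [0.8, -0.2, -0.7]
grip_width: 0.0516
grip_force: 0.0
```

```bash
python3 - <<'E'
from h import *
c=cam('wrist');save(c,'w2.png')
P=cloud(c);X,Y,Z=P[...,0],P[...,1],P[...,2]
m=(np.hypot(X-.4714,Y-.337)<.05)&(Z>.105)&(Z<.125);q=(P[m][:,:2]*1000).astype(np.float32)
if len(q):print(cv2.minAreaRect(q),len(q))
ax=np.array([.4714,.337])
c=cam('top');P=cloud(c);X,Y,Z=P[...,0],P[...,1],P[...,2]
np.savez('top2.npz',**{k:c[k] for k in('image','range_z','mtx','R','t')})
save(c,'top2.png')
go(.4714-.098*np.cos(np.radians(35)),.337-.098*np.sin(np.radians(35)),.205,35)
E
```

```text
((470.6513671875, 337.8447265625), (55.714725494384766, 13.575695991516113), 71.09749603271484) 929
 spin 0.628 then mm [-99.8   0.5   6.2]
```

View pics/w2.png

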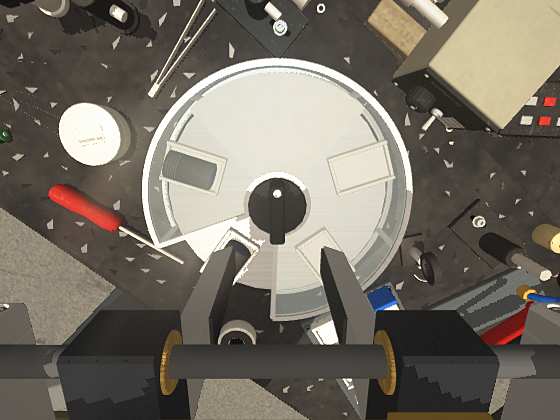

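>>> {"op": "apply_moves", "data": {
  "plan": [0, 0, 0, 0.08, 0, 0, 0, 0.08, 0, 0, 0, 0.08, 0, 0, 0, 0.08, 0, 0, 0, 0.08, 0, 0, 0, 0.08, 0, 0, 0, 0.08, 0, 0, 0, 0.068, -40, 0, 0, 0, -40, 0, 0, 0, -40, 0, 0, 0, -40, 0, 0, 0, -10, 0, 15, 0, 0, 0, 15, 0, 0, 0, 0, 0, 0, 0, 0, 0]
}}

```text
time_s: 7.95
ee_pos: [0.3322, 0.2402, 0.1759]
eef_rot: [-3.142, 0.0, 0.611]
force: [0.3, 0.2, -0.0]
grip_width: 0.0517
grip_force: 0.0
```

```bash
cat >> h.py <<'E'
def tubes(c,cx,cy,zt,R=.06):
    """black tube tops near cx,cy; zt = top height"""
    P=cloud(c);X,Y,Z=P[...,0],P[...,1],P[...,2]
    m=(np.hypot(X-cx,Y-cy)<R)&(Z>zt-.012)&(Z<zt+.006)&(c['image'].max(-1)<120)
    n,l,s,_=cv2.connectedComponentsWithStats(m.astype(np.uint8))
    for i in range(1,n):
        if s[i,4]>60:
            q=P[l==i];r=cv2.minAreaRect((q[:,:2]*1000).astype(np.float32));print(np.round(r[0],1),np.round(r[1],1),round(r[2],1),'n',s[i,4],'ztop',np.percentile(q[:,2],95).round(4),'px',s[i,:4])
E
python3 - <<'E'
from h import *
c=cam('wrist');save(c,'w3.png')
print(monitor.get_obs()['ee_pos'])
tubes(c,.391,.281,.059)
E
```

```text
[0.3324008  0.24031253 0.17609806]
[390.8 280.9] [50.8 29.3] 34.7 n 1778 ztop 0.0582 px [263 102  32  59]
```

View pics/w3.png

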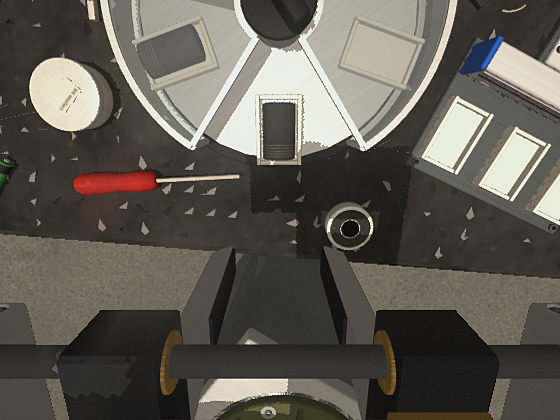

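>>> {"op": "apply_moves", "data": {
  "plan": [35, 0, 0, 0, 36, 0, 0, 0, 0, 0, 0, 0, 0, 0, 30, 0, 0, 0, 30, 0, 0, 0, 30, 0, 0, 0, 20, 0, 0, 0, 12, 0, 0, 0, 8, 0, 0, 0, 4, 0, 0, 0, 0, 0, 0, 0, 0, 0]
}}

```text
time_s: 9.2
ee_pos: [0.3906, 0.2811, 0.0422]
eef_rot: [3.142, -0.001, 0.611]
force: [0.5, -0.5, 0.3]
grip_width: 0.0519
grip_force: 0.0
```

>>> {"op": "apply_moves", "data": {
  "plan": [0, 0, 2, 0, 0, 0, 0, 0]
}}

```text
time_s: 9.4
ee_pos: [0.3903, 0.2809, 0.0396]
eef_rot: [3.142, -0.0, 0.611]
force: [0.2, 0.3, 0.7]
grip_width: 0.0517
grip_force: 0.0
```

>>> {"op": "apply_moves", "data": {
  "plan": [0, 0, 0, 0, 0, 0, 0, 0, 0, 0, 0, 0, 0, 0, 0, 0, 0, 0, 0, 0, 0, 0, 0, 0, 0, 0, 0, 0],
  "hand": -1,
  "squeeze": 16
}}

```text
time_s: 10.1
ee_pos: [0.3903, 0.2809, 0.0395]
eef_rot: [-3.142, -0.0, 0.611]
force: [-0.3, -0.3, 0.7]
grip_width: 0.0303
grip_force: 16.0
```

>>> {"op": "apply_moves", "data": {
  "plan": [0, 0, -5, 0, 0, 0, -10, 0, 0, 0, -15, 0, 0, 0, -20, 0, 0, 0, -20, 0, 0, 0, 0, 0]
}}

```text
time_s: 10.7
ee_pos: [0.3913, 0.2816, 0.1123]
eef_rot: [3.141, -0.005, 0.611]
force: [0.2, -0.7, 0.2]
grip_width: 0.0305
grip_force: 16.0
```

```bash
python3 - <<'E'
from h import *
go(.4206,.1171,.145,10.4)
E
```

```text
spin 0.429 then mm [ -0.9 167.  -32.7]
```

>>> {"op": "apply_moves", "data": {
  "plan": [0, 0, -16, 0, 0, 0, -17, 0, 0, 0, 0, 0.06, 0, 0, 0, 0.06, 0, 0, 0, 0.06, 0, 0, 0, 0.06, 0, 0, 0, 0.06, 0, 0, 0, 0.06, 0, 0, 0, 0.069, 0, 20, 0, 0, 0, 30, 0, 0, 0, 30, 0, 0, 0, 30, 0, 0, 0, 30, 0, 0, 0, 17, 0, 0, 0, 10, 0, 0, 0, 0, 0, 0]
}}

```text
time_s: 12.4
ee_pos: [0.4205, 0.116, 0.1422]
eef_rot: [-3.142, 0.0, 0.18]
force: [1.1, 1.0, -0.3]
grip_width: 0.0301
grip_force: 16.0
```

```bash
cat >> h.py <<'E'
def cradles(c):
    P=cloud(c);X,Y,Z=P[...,0],P[...,1],P[...,2]
    hsv=cv2.cvtColor(c['image'],cv2.COLOR_RGB2HSV)
    m=((hsv[...,1]<60)&(hsv[...,2]>150)&(Z<.035)&(Z>.011)&(X>.4)&(X<.6)&(Y<.18)&(Y>-.1)).astype(np.uint8)
    n,l,s,_=cv2.connectedComponentsWithStats(m)
    for i in range(1,n):
        if s[i,4]>150:
            q=P[l==i];r=cv2.minAreaRect((q[:,:2]*1000).astype(np.float32));print('cradle',np.round(r[0],1),np.round(r[1],1),round(r[2],1),'px',s[i])
E
python3 - <<'E'
from h import *
c=cam('wrist');save(c,'w4.png')
print(monitor.get_obs()['ee_pos'])
cradles(c); go(.4895,.1298,.145,10.4)
E
```

```text
[0.42036854 0.11664407 0.14223178]
cradle [598.1  88. ] [ 9.7 38.9] 9.2 px [327   1  47  15 392]
cradle [488.6 130.7] [65.1 43.6] 10.2 px [ 252   95   50   75 3169]
cradle [500.9  63.5] [64.8 40.1] 10.2 px [ 329   95   48   74 2945]
cradle [505.4  42.1] [64.9  3.6] 10.8 px [372  94  10  75 248]
cradle [513.7  -5.5] [65.7 40.6] 10.8 px [ 405   94   52   75 2854]
cradle [517.7 -26.2] [65.  5.] 10.0 px [447  94  15  75 289]
 spin -0.000 then mm [70.4 -0.5 -2.8]
```

View pics/w4.png

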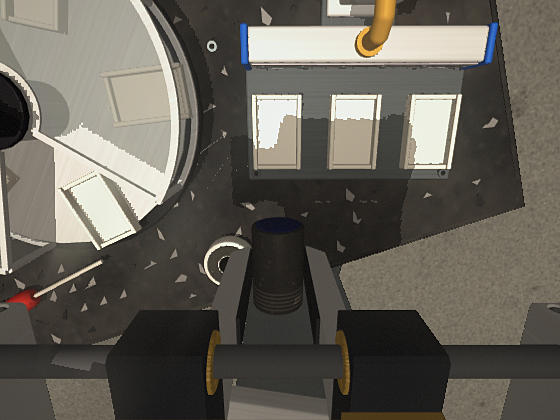

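>>> {"op": "apply_moves", "data": {
  "plan": [30, 0, 0, 0, 30, -1, 0, 0, 9.5, 0, 0, 0, 0, 0, 0, 0, 0, 0, 0, 0, 0, 0, 25, 0, 0, 0, 25, 0, 0, 0, 25, 0, 0, 0, 15, 0, 0, 0, 10, 0, 0, 0, 0, 0, 0, 0, 0, 0]
}}

```text
time_s: 13.65
ee_pos: [0.4887, 0.1302, 0.0432]
eef_rot: [3.142, -0.001, 0.182]
force: [0.9, 0.1, -0.4]
grip_width: 0.0301
grip_force: 16.0
```

```bash
python3 - <<'E'
from h import *
go(.4887,.1301,.026,10.4)
c=cam('wrist');cradles(c);o=monitor.get_obs();print(o['force'],o['grip_width'])
E
```

```text
spin 0.000 then mm [-0.   0.1 17.2]
cradle [597.2  92.4] [ 9.6 30.7] 8.0 px [349  80  50  18 624]
cradle [513.9  -5.2] [65.6 42. ] 10.4 px [ 448  199   75   92 4489]
cradle [501.4 153.3] [32.   3.2] 10.4 px [245 201   7  47 222]
cradle [511.3 134.9] [19.5 36.1] 9.6 px [251 200  56  26 933]
cradle [508.8 114. ] [31.3  3.3] 10.2 px [307 201   6  46 218]
cradle [501.5  63.4] [64.1 40.2] 10.4 px [ 348  200   67   91 4322]
cradle [505.1  42.3] [64.8  3.9] 9.9 px [406 201  16  90 380]
cradle [517.6 -26.2] [65.8  5.2] 10.0 px [505 200  26  91 532]
cradle [471.2  55.9] [ 3.7 35. ] 9.8 px [354 285  50   4 199]
[-0.19774796 -1.24630559 -0.21049472] 0.030345260481851304
```

>>> {"op": "apply_moves", "data": {
  "plan": [0, 0, 8, 0, 0, 0, 5, 0, 0, 0, 3, 0, 0, 0, 1, 0, 0, 0, 0, 0, 0, 0, 0, 0]
}}

```text
time_s: 14.3
ee_pos: [0.4885, 0.1301, 0.0255]
eef_rot: [-3.142, 0.0, 0.182]
force: [-2.2, -0.5, 3.0]
grip_width: 0.0299
grip_force: 16.0
```

Light contact with the floor; release and rise.

>>> {"op": "apply_moves", "data": {
  "plan": [0, 0, 0, 0, 0, 0, 0, 0, 0, 0, 0, 0, 0, 0, 0, 0, 0, 0, -10, 0, 0, 0, -25, 0, 0, 0, -30, 0, 0, 0, -40, 0, 0, 0, -40, 0, 0, 0, -30, 0, -40, 0, 0, 0, -40, 0, 0, 0, 0, 0, 0, 0],
  "hand": 0.1
}}

```text
time_s: 15.6
ee_pos: [0.4069, 0.1152, 0.2012]
eef_rot: [-3.142, -0.0, 0.182]
force: [0.3, 0.1, 0.1]
grip_width: 0.0521
grip_force: 0.0
```

```bash
python3 - <<'E'
from h import *
c=cam('wrist');save(c,'w5.png')
tubes(c,.489,.13,.045); tubes(c,.5,.06,.045,.15)
go(.4711,.3376,.205,71)
E
```

```text
[541.2 139.5] [ 3.2 53.6] 8.2 n 123 ztop 0.0428 px [251  56  57   6]
[488.6 131. ] [50.7 28.6] 9.6 n 1456 ztop 0.0443 px [264  91  29  53]
[562.7  73.5] [ 29.  193.3] 13.3 n 494 ztop 0.0461 px [250  25 205  37]
[484.7 205.4] [52.   2.9] 6.0 n 128 ztop 0.0502 px [201  79   6  56]
[488.6 131. ] [50.7 28.6] 9.6 n 1456 ztop 0.0443 px [264  91  29  53]
 spin -1.057 then mm [230.2 -13.5  -3.4]
```

>>> {"op": "apply_moves", "data": {
  "plan": [0, 0, 0, -0.13, 0, 0, 0, -0.13, 0, 0, 0, -0.13, 0, 0, 0, -0.13, 0, 0, 0, -0.13, 0, 0, 0, -0.13, 0, 0, 0, -0.13, 0, 0, 0, -0.147, 35, -2, 0, 0, 40, -2, 0, 0, 40, -2, 0, 0, 40, -3, 0, 0, 40, -3, 0, 0, 35, -1.5, 0, 0, 0, 0, 0, 0, 0, 0, 0, 0],
  "hand": 0.3
}}

```text
time_s: 17.25
ee_pos: [0.4724, 0.338, 0.2]
eef_rot: [-3.141, 0.001, 1.24]
force: [1.0, -0.4, -0.1]
grip_width: 0.0608
grip_force: 0.0
```

```bash
python3 - <<'E'
from h import *
c=cam('wrist');save(c,'w6.png')
P=cloud(c);X,Y,Z=P[...,0],P[...,1],P[...,2]
m=(np.hypot(X-.4714,Y-.337)<.05)&(Z>.105)&(Z<.125);q=(P[m][:,:2]*1000).astype(np.float32)
print(cv2.minAreaRect(q),len(q))
go(.4711,.3376,.0895,71)
E
```

```text
((470.8956298828125, 337.87005615234375), (55.429161071777344, 13.936698913574219), 71.2051010131836) 993
 spin -0.000 then mm [ -0.2  -1.3 110.8]
```

>>> {"op": "apply_moves", "data": {
  "plan": [0, -1, 30, 0, 0, 0, 30, 0, 0, 0, 25, 0, 0, 0, 15, 0, 0, 0, 8, 0, 0, 0, 2.5, 0, 0, 0, 0, 0, 0, 0, 0, 0]
}}

```text
time_s: 18.1
ee_pos: [0.4716, 0.3381, 0.091]
eef_rot: [3.141, -0.001, 1.239]
force: [-0.2, 0.5, -0.7]
grip_width: 0.0612
grip_force: 0.0
```

>>> {"op": "apply_moves", "data": {
  "plan": [0, 0, 0, 0, 0, 0, 0, 0, 0, 0, 0, 0, 0, 0, 0, 0, 0, 0, 0, 0, 0, 0, 0, 0],
  "hand": -1,
  "squeeze": 45
}}

```text
time_s: 18.7
ee_pos: [0.4712, 0.3378, 0.0899]
eef_rot: [-3.142, 0.0, 1.239]
force: [-0.4, -0.2, 0.7]
grip_width: 0.0164
grip_force: 0.0
```

>>> {"op": "apply_moves", "data": {
  "plan": [0, 0, 0, 0, 0, 0, 0, -0.07, 0, 0, 0, -0.07, 0, 0, 0, -0.07, 0, 0, 0, -0.07, 0, 0, 0, -0.07, 0, 0, 0, -0.07, 0, 0, 0, -0.07, 0, 0, 0, -0.07, 0, 0, 0, -0.07, 0, 0, 0, -0.07, 0, 0, 0, -0.07, 0, 0, 0, -0.07, 0, 0, 0, -0.07, 0, 0, 0, -0.07, 0, 0, 0, -0.07, 0, 0, 0, -0.07, 0, 0, 0, -0.07, 0, 0, 0, -0.067, 0, 0, 0, 0]
}}

```text
time_s: 20.7
ee_pos: [0.4693, 0.3373, 0.0899]
eef_rot: [-3.137, -0.002, 2.499]
force: [-16.0, -6.5, 9.5]
grip_width: 0.0134
grip_force: 45.0
```

>>> {"op": "apply_moves", "data": {
  "plan": [0, 0, 0, 0, 0, 0, 0, 0, 0, 0, 0, 0, 0, 0, 0, 0, 0, 0, -15, 0, 0, 0, -30, 0, 0, 0, -40, 0, 0, 0, -20, 0, 0, 0, 0, 0],
  "hand": 0.1,
  "squeeze": 16
}}

```text
time_s: 21.6
ee_pos: [0.4722, 0.3385, 0.1993]
eef_rot: [3.136, 0.002, 2.496]
force: [-0.3, 0.5, 0.5]
grip_width: 0.0516
grip_force: 0.0
```

```bash
python3 - <<'E'
from h import *
c=cam('wrist')
P=cloud(c);X,Y,Z=P[...,0],P[...,1],P[...,2]
m=(np.hypot(X-.4714,Y-.337)<.05)&(Z>.105)&(Z<.125);q=(P[m][:,:2]*1000).astype(np.float32)
print(cv2.minAreaRect(q),len(q))
go(.3320,.2401,.17,35)
E
```

```text
((470.30426025390625, 337.3487243652344), (13.28310775756836, 55.360450744628906), 52.98517990112305) 978
 spin 1.885 then mm [-170.5    0.2   26.9]
```

>>> {"op": "apply_moves", "data": {
  "plan": [0, 0, 0, 0.14, 0, 0, 0, 0.145, 0, 0, 0, 0.145, 0, 0, 0, 0.145, 0, 0, 0, 0.145, 0, 0, 0, 0.145, 0, 0, 0, 0.145, 0, 0, 0, 0.145, 0, 0, 0, 0.145, 0, 0, 0, 0.145, 0, 0, 0, 0.145, 0, 0, 0, 0.145, 0, 0, 0, 0.15, -35, 0, 0, 0, -40, 0, 0, 0, -40, 0, 0, 0, -35, 0, 0, 0, -20, 0, 25, 0, 0, 0, 0, 0, 0, 0, 0, 0]
}}

```text
time_s: 23.65
ee_pos: [0.3322, 0.2404, 0.17]
eef_rot: [-3.142, 0.001, 0.611]
force: [0.4, 0.1, -0.2]
grip_width: 0.0518
grip_force: 0.0
```

```bash
python3 - <<'E'
from h import *
c=cam('wrist');save(c,'w7.png')
print(monitor.get_obs()['ee_pos'],monitor.get_obs()['eef_rot'])
tubes(c,.391,.281,.059)
go(.3905,.2809,.17,35)
E
```

```text
[0.33264611 0.24076699 0.17036958] [ 3.14158942e+00 -1.93711763e-04  6.10734427e-01]
[386.7 328.2] [73.8  0.6] 5.2 n 195 ztop 0.0602 px [212  63  41  80]
[389.8 280.6] [50.7 29.2] 29.3 n 1854 ztop 0.0583 px [261 103  37  60]
 spin -0.000 then mm [70.4  0.3  0.4]
```

View pics/w7.png

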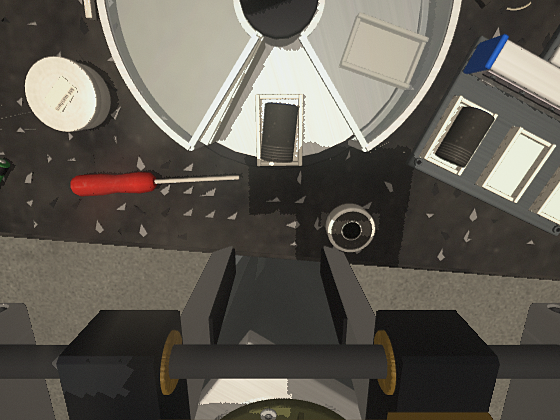

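>>> {"op": "apply_moves", "data": {
  "plan": [0, 0, 0, 0.05, 0, 0, 0, 0.05, 35, -3.5, 0, 0, 34.5, -3.3, 0, 0, 0, 0, 0, 0, 0, 0, 30, 0, 0, 0, 30, 0, 0, 0, 30, 0, 0, 0, 20, 0, 0, 0, 12, 0, 0, 0, 5, 0, 0, 0, 3, 0, 0, 0, 1, 0, 0, 0, 0, 0, 0, 0, 0, 0]
}}

```text
time_s: 25.2
ee_pos: [0.3895, 0.2804, 0.0396]
eef_rot: [-3.142, -0.001, 0.511]
force: [0.6, 0.1, -0.0]
grip_width: 0.0516
grip_force: 0.0
```

>>> {"op": "apply_moves", "data": {
  "plan": [0, 0, 0, 0, 0, 0, 0, 0, 0, 0, 0, 0, 0, 0, 0, 0, 0, 0, 0, 0, 0, 0, 0, 0, 0, 0, 0, 0],
  "hand": -1,
  "squeeze": 16
}}

```text
time_s: 25.9
ee_pos: [0.3893, 0.2803, 0.0391]
eef_rot: [3.142, -0.0, 0.511]
force: [0.1, -1.2, 3.8]
grip_width: 0.0302
grip_force: 16.0
```

>>> {"op": "apply_moves", "data": {
  "plan": [0, 0, -5, 0, 0, 0, -10, 0, 0, 0, -15, 0, 0, 0, -20, 0, 0, 0, -25, 0, 0, 0, -25, 0, 0, 0, 0, 0]
}}

```text
time_s: 26.6
ee_pos: [0.3904, 0.281, 0.1425]
eef_rot: [-3.141, -0.006, 0.511]
force: [0.5, -0.2, -1.5]
grip_width: 0.0303
grip_force: 16.0
```

```bash
python3 - <<'E'
from h import *
# cradle 3 look pose: 70 mm before
go(.5142-.0689,-.0066-.0126,.145,10.4)
E
```

```text
spin 0.329 then mm [-2.000e-01  3.052e+02 -2.500e+00]
```

>>> {"op": "apply_moves", "data": {
  "plan": [0, 0, 0, 0.06, 0, 0, 0, 0.06, 0, 0, 0, 0.06, 0, 0, 0, 0.06, 0, 0, 0, 0.06, 0, 0, 0, 0.029, 0, 25, 0, 0, 0, 35, 0, 0, 0, 40, 0, 0, 0, 40, 0, 0, 0, 40, 0, 0, 0, 40, 0, 0, 0, 40, 0, 0, 0, 30, 0, 0, 0, 15, 0, 0, 0, 0, 0, 0, 0, 0, 0, 0]
}}

```text
time_s: 28.3
ee_pos: [0.4441, -0.0194, 0.1387]
eef_rot: [-3.141, 0.0, 0.182]
force: [-0.6, 0.7, -0.1]
grip_width: 0.0303
grip_force: 16.0
```

```bash
python3 - <<'E'
from h import *
c=cam('wrist');save(c,'w8.png');cradles(c)
o=monitor.get_obs();print(o['ee_pos'],o['grip_width'],o['eef_rot'])
tubes(c,.489,.13,.045)
P=cloud(c);z=o['ee_pos'][2];p=o['ee_pos']
m=(np.hypot(P[...,0]-p[0],P[...,1]-p[1])<.045)&(abs(P[...,2]-z-.017)<.01)
hsv=cv2.cvtColor(c['image'],cv2.COLOR_RGB2HSV);b=(hsv[...,0]>105)&(hsv[...,0]<135)&(hsv[...,1]>120)&(np.hypot(P[...,0]-p[0],P[...,1]-p[1])<.05)
print('blue',P[b].mean(0) if b.sum() else None,b.sum())
go(.5140,-.0066,.145,10.4)
E
```

```text
cradle [489.2 128.6] [65.8 40.5] 10.0 px [  98   93   53   76 1106]
cradle [501.4  61.8] [65.7 44. ] 10.3 px [ 173   93   54   76 3424]
cradle [514.7  -6.9] [66.4 43.6] 10.3 px [ 254   92   51   77 3403]
[ 0.44414309 -0.01907755  0.13874965] 0.030127121500826033 [-3.14134282e+00  3.52935673e-04  1.82381788e-01]
[541.4 139.5] [ 3.3 52.4] 8.2 n 156 ztop 0.0453 px [65 59 74  8]
[489.2 130.2] [50.5 29.3] 8.7 n 2112 ztop 0.0442 px [ 94 101  43  63]
blue [ 0.46912422 -0.01283193  0.15606181] 232
 spin 0.001 then mm [71.   0.3 -6.3]
```

View pics/w8.png

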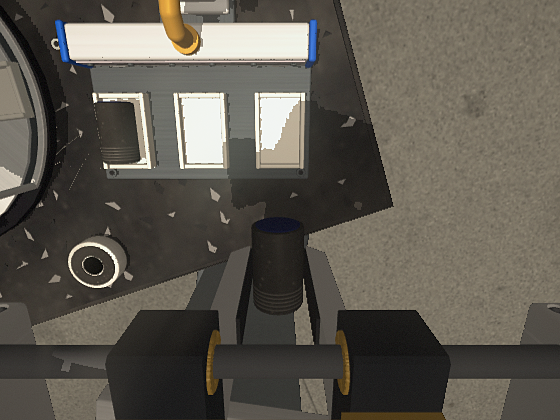

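>>> {"op": "apply_moves", "data": {
  "plan": [30, 0, 0, 0, 30, 0.5, 0, 0, 11, 0, 0, 0, 0, 0, 0, 0, 0, 0, 0, 0, 0, 0, 25, 0, 0, 0, 25, 0, 0, 0, 22, 0, 0, 0, 14, 0, 0, 0, 8, 0, 0, 0, 0, 0, 0, 0, 0, 0]
}}

```text
time_s: 29.55
ee_pos: [0.5146, -0.0074, 0.0457]
eef_rot: [3.141, -0.001, 0.182]
force: [-0.2, -0.5, -0.9]
grip_width: 0.03
grip_force: 16.0
```

```bash
python3 - <<'E'
from h import *
go(.5142,-.0068,.026,10.4)
c=cam('wrist');cradles(c);o=monitor.get_obs();print(o['force'],o['grip_width'])
E
```

```text
spin 0.000 then mm [-0.3 -0.7 19.7]
cradle [489.6 128.7] [66.2 40.7] 11.2 px [  38  199   74   92 1593]
cradle [502.2  60.1] [65.7 40.7] 10.9 px [ 144  199   67   91 4621]
cradle [536.4  -3. ] [21.3 35.7] 9.0 px [ 252  199   55   29 1047]
cradle [498.3  81.6] [64.7  4.5] 10.3 px [138 200  16  90 490]
cradle [526.7  15.7] [32.   3.2] 10.1 px [246 201   6  47 212]
cradle [534.1 -23.7] [31.6  3.2] 10.4 px [306 201   6  46 214]
[-0.08332135 -0.0494228  -0.53682783] 0.030489499044504154
```

>>> {"op": "apply_moves", "data": {
  "plan": [0, -0.6, 8, 0, 0, 0, 6, 0, 0, 0, 4, 0, 0, 0, 2, 0, 0, 0, 0, 0, 0, 0, 0, 0]
}}

```text
time_s: 30.2
ee_pos: [0.5142, -0.0068, 0.0249]
eef_rot: [-3.142, 0.0, 0.182]
force: [-1.0, 0.8, 1.3]
grip_width: 0.0305
grip_force: 16.0
```

>>> {"op": "apply_moves", "data": {
  "plan": [0, 0, 0, 0, 0, 0, 0, 0, 0, 0, 0, 0, 0, 0, 0, 0, 0, 0, -10, 0, 0, 0, -25, 0, 0, 0, -30, 0, 0, 0, -40, 0, 0, 0, -40, 0, 0, 0, -30, 0, -40, 0, 0, 0, -40, 0, 0, 0, 0, 0, 0, 0],
  "hand": 0.1
}}

```text
time_s: 31.5
ee_pos: [0.4325, -0.0215, 0.2008]
eef_rot: [3.141, -0.0, 0.181]
force: [-0.2, -0.4, 0.3]
grip_width: 0.0517
grip_force: 0.0
```

```bash
python3 - <<'E'
from h import *
c=cam('wrist');save(c,'w9.png')
tubes(c,.489,.13,.045,.04); tubes(c,.5145,-.007,.045,.04)
go(.4708,.3376,.205,143)
E
```

```text
[489. 130.] [50.1 28. ] 10.3 n 1433 ztop 0.0443 px [126  92  34  52]
[514.2  -5.7] [50.5 29.3] 10.8 n 1453 ztop 0.0442 px [263  91  30  53]
 spin -2.315 then mm [187.1 308.6  -3.9]
```

>>> {"op": "apply_moves", "data": {
  "plan": [0, 0, 0, -0.14, 0, 0, 0, -0.145, 0, 0, 0, -0.145, 0, 0, 0, -0.145, 0, 0, 0, -0.145, 0, 0, 0, -0.145, 0, 0, 0, -0.145, 0, 0, 0, -0.145, 0, 0, 0, -0.145, 0, 0, 0, -0.145, 0, 0, 0, -0.145, 0, 0, 0, -0.145, 0, 0, 0, -0.145, 0, 0, 0, -0.145, 0, 0, 0, -0.145, 0, 0, 0, -0.145, 0, 0, 0, 0],
  "hand": 0.3
}}

```text
time_s: 33.25
ee_pos: [0.4363, -0.0212, 0.2003]
eef_rot: [3.141, 0.0, 2.499]
force: [0.2, -0.5, -0.7]
grip_width: 0.061
grip_force: 0.0
```

>>> {"op": "apply_moves", "data": {
  "plan": [17, 28, 0, 0, 20, 33, 0, 0, 20, 33, 0, 0, 20, 33, 0, 0, 20, 33, 0, 0, 20, 33, 0, 0, 20, 33, 0, 0, 20, 33, 0, 0, 20, 33, 0, 0, 10, 16.6, 0, 0, 0, 0, 0, 0, 0, 0, 0, 0]
}}

```text
time_s: 34.45
ee_pos: [0.4716, 0.3378, 0.1997]
eef_rot: [-3.141, -0.0, 2.494]
force: [-0.2, -1.3, -0.3]
grip_width: 0.0612
grip_force: 0.0
```

```bash
python3 - <<'E'
from h import *
c=cam('wrist')
P=cloud(c);X,Y,Z=P[...,0],P[...,1],P[...,2]
m=(np.hypot(X-.4714,Y-.337)<.05)&(Z>.105)&(Z<.125);q=(P[m][:,:2]*1000).astype(np.float32)
print(cv2.minAreaRect(q),len(q))
go(.4708,.3376,.0895,143)
E
```

```text
((470.39599609375, 337.49188232421875), (13.422358512878418, 55.13888168334961), 53.03420639038086) 984
 spin -0.001 then mm [  0.9  -0.3 110.4]
```

>>> {"op": "apply_moves", "data": {
  "plan": [0, 0, 30, 0, 0, 0, 30, 0, 0, 0, 25, 0, 0, 0, 15, 0, 0, 0, 8, 0, 0, 0, 2, 0, 0, 0, 0, 0, 0, 0, 0, 0]
}}

```text
time_s: 35.3
ee_pos: [0.472, 0.338, 0.091]
eef_rot: [3.14, 0.001, 2.497]
force: [0.7, -0.2, -0.0]
grip_width: 0.061
grip_force: 0.0
```

>>> {"op": "apply_moves", "data": {
  "plan": [0, 0, 0, 0, 0, 0, 0, 0, 0, 0, 0, 0, 0, 0, 0, 0, 0, 0, 0, 0, 0, 0, 0, 0, 0, 0, 0, 0],
  "hand": -1,
  "squeeze": 45
}}

```text
time_s: 36.0
ee_pos: [0.4705, 0.3365, 0.0899]
eef_rot: [-3.137, -0.001, 2.497]
force: [-9.5, -11.0, 10.1]
grip_width: 0.0139
grip_force: 45.0
```

>>> {"op": "apply_moves", "data": {
  "plan": [0, 0, 0, -0.07, 0, 0, 0, -0.07, 0, 0, 0, -0.07, 0, 0, 0, -0.07, 0, 0, 0, -0.07, 0, 0, 0, -0.07, 0, 0, 0, -0.07, 0, 0, 0, -0.07, 0, 0, 0, -0.07, 0, 0, 0, -0.07, 0, 0, 0, -0.07, 0, 0, 0, -0.07, 0, 0, 0, -0.07, 0, 0, 0, -0.07, 0, 0, 0, -0.07, 0, 0, 0, -0.07, 0, 0, 0, -0.07, 0, 0, 0, -0.067, 0, 0, 0, 0, 0, 0, 0, 0]
}}

```text
time_s: 38.0
ee_pos: [0.4705, 0.3364, 0.0899]
eef_rot: [-3.141, -0.004, -2.529]
force: [-10.1, -12.0, 8.7]
grip_width: 0.0135
grip_force: 45.0
```

>>> {"op": "apply_moves", "data": {
  "plan": [0, 0, 0, 0, 0, 0, 0, 0, 0, 0, 0, 0, 0, 0, 0, 0, 0, 0, -15, 0, 0, 0, -30, 0, 0, 0, -40, 0, 0, 0, -30, 0, 0, 0, 0, 0],
  "hand": 0.3
}}

```text
time_s: 38.9
ee_pos: [0.4728, 0.3387, 0.2107]
eef_rot: [-3.141, 0.008, -2.529]
force: [0.7, -0.6, -0.3]
grip_width: 0.061
grip_force: 0.0
```

```bash
python3 - <<'E'
from h import *
c=cam('wrist');save(c,'w10.png')
P=cloud(c);X,Y,Z=P[...,0],P[...,1],P[...,2]
m=(np.hypot(X-.4714,Y-.337)<.05)&(Z>.105)&(Z<.125);q=(P[m][:,:2]*1000).astype(np.float32)
print(cv2.minAreaRect(q),len(q))
ex=np.array([np.cos(np.radians(10.4)),np.sin(np.radians(10.4))]);ey=np.array([-ex[1],ex[0]])
g=np.array([.5018,.0617])+.173*ex+.006*ey;print(g); h=g-.06*ex
go(h[0],h[1],.205,10.4)
E
```

```text
((470.9437255859375, 336.84686279296875), (55.172550201416016, 13.385658264160156), 35.26272201538086) 912
[0.67087475 0.09883124]
 spin -2.711 then mm [ 92.3 271.3   2.8]
```

View pics/w10.png

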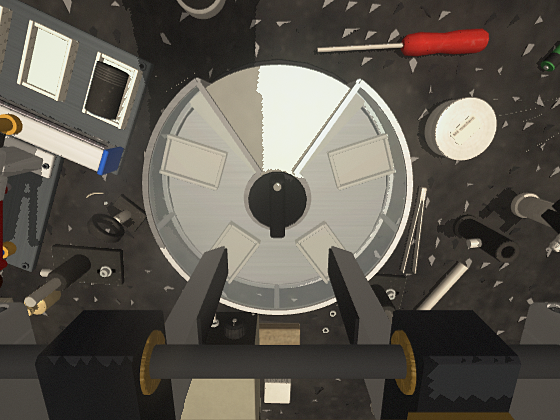

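```bash
python3 - <<'E'
from h import *
go(.6709+.0295,.0988+.0054,.205,190.4)
E
```

```text
spin 0.431 then mm [-182.3 -271.4    2.8]
```

>>> {"op": "apply_moves", "data": {
  "plan": [0, 0, 0, 0.1, 0, 0, 0, 0.11, 0, 0, 0, 0.11, 0, 0, 0, 0.111, -14, -21, 0, 0, -20, -30, 0, 0, -24, -36, 0, 0, -24, -36, 0, 0, -24, -36, 0, 0, -24, -36, 0, 0, -24, -36, 0, 0, -18, -26, 3, 0, -10, -14, 0, 0, 0, 0, 0, 0, 0, 0, 0, 0, 0, 0, 0, 0],
  "hand": 0.6
}}

```text
time_s: 40.55
ee_pos: [0.6987, 0.105, 0.2019]
eef_rot: [3.141, -0.0, -2.959]
force: [-0.3, -0.2, 0.8]
grip_width: 0.0754
grip_force: 0.0
```

```bash
python3 - <<'E'
from h import *
c=cam('wrist');save(c,'w11.png');P=cloud(c);X,Y,Z=P[...,0],P[...,1],P[...,2];im=c['image'].astype(int)
th=np.radians(10.4);o=np.array([.5018,.0617]);ex=np.array([np.cos(th),np.sin(th)]);ey=np.array([-ex[1],ex[0]])
bx=(X-o[0])*ex[0]+(Y-o[1])*ex[1];by=(X-o[0])*ey[0]+(Y-o[1])*ey[1]
hsv=cv2.cvtColor(c['image'],cv2.COLOR_RGB2HSV)
red=((hsv[...,1]>150)&((hsv[...,0]<8)|(hsv[...,0]>172)))
B=(bx>.1)&(bx<.25)&(abs(by)<.06)&(Z>.075)&(Z<.11)
for x0 in np.arange(.12,.24,.01):
    s=[x0.round(2)]
    for m in(B&red,B&(im.max(-1)<75)):
        k=m&(bx>=x0)&(bx<x0+.01)
        if k.sum()>5:s+=[k.sum(),by[k].min().round(4),by[k].max().round(4),Z[k].max().round(4)]
    print(s)
tubes(c,.489,.13,.045,.04); tubes(c,.5145,-.007,.045,.04)
E
```

```text
[np.float64(0.12), np.int64(58), np.float64(0.0152), np.float64(0.0264), np.float64(0.1033), np.int64(174), np.float64(-0.035), np.float64(0.011), np.float64(0.0982)]
[np.float64(0.13), np.int64(94), np.float64(0.0178), np.float64(0.0259), np.float64(0.0972), np.int64(336), np.float64(-0.0131), np.float64(0.0129), np.float64(0.0984)]
[np.float64(0.14), np.int64(88), np.float64(0.0206), np.float64(0.0278), np.float64(0.097), np.int64(325), np.float64(-0.0124), np.float64(0.013), np.float64(0.0988)]
[np.float64(0.15), np.int64(92), np.float64(0.0225), np.float64(0.0298), np.float64(0.0968), np.int64(321), np.float64(-0.0126), np.float64(0.013), np.float64(0.0982)]
[np.float64(0.16), np.int64(85), np.float64(0.0236), np.float64(0.0319), np.float64(0.0966), np.int64(308), np.float64(-0.0116), np.float64(0.0131), np.float64(0.0989)]
[np.float64(0.17), np.int64(84), np.float64(0.0255), np.float64(0.0339), np.float64(0.0967), np.int64(297), np.float64(-0.0118), np.float64(0.0131), np.float64(0.0988)]
[np.float64(0.18), np.int64(83), np.float64(0.0275), np.float64(0.035), np.float64(0.0966), np.int64(294), np.float64(-0.0122), np.float64(0.0286), np.float64(0.0985)]
[np.float64(0.19), np.int64(85), np.float64(0.0292), np.float64(0.0371), np.float64(0.0964), np.int64(285), np.float64(-0.0125), np.float64(0.0296), np.float64(0.099)]
[np.float64(0.2), np.int64(123), np.float64(0.031), np.float64(0.0428), np.float64(0.0974), np.int64(284), np.float64(-0.0128), np.float64(0.032), np.float64(0.099)]
[np.float64(0.21), np.int64(21), np.float64(0.0336), np.float64(0.0419), np.float64(0.0964), np.int64(156), np.float64(-0.0129), np.float64(0.0132), np.float64(0.0992)]
[np.float64(0.22)]
[np.float64(0.23)]
[509.  134.6] [11.2 29.7] 8.8 n 425 ztop 0.0443 px [328   0  32  15]
[534.   -1.7] [11.6 29. ] 11.1 n 445 ztop 0.044 px [181   0  32  15]
```

View pics/w11.png

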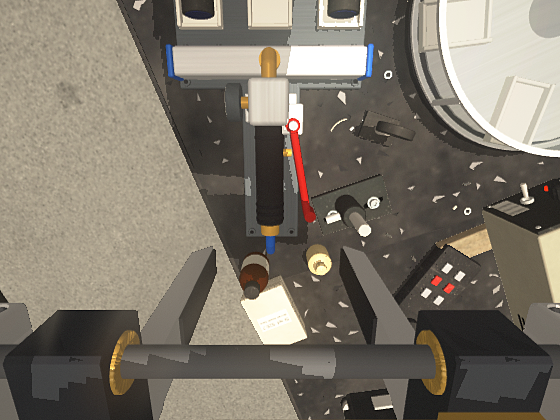

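>>> {"op": "apply_moves", "data": {
  "plan": [15, -1, 0, 0, 14.5, 0, 0, 0, 0, 0, 0, 0, 0, 0, 30, 0, 0, 0, 30, 0, 0, 0, 30, 0, 0, 0, 22, 0, 0, 0, 15, 0, 0, 0, 8, 0, 0, 0, 0, 0, 0, 0, 0, 0]
}}

```text
time_s: 41.7
ee_pos: [0.6711, 0.0979, 0.0681]
eef_rot: [-3.141, 0.001, -2.96]
force: [0.9, 0.3, -0.4]
grip_width: 0.0752
grip_force: 0.0
```

```bash
python3 - <<'E'
from h import *
go(.6699,.0985,.066,190.4)
E
```

```text
spin -0.000 then mm [1.1 0.9 2.1]
```

>>> {"op": "apply_moves", "data": {
  "plan": [1, 1, 2, 0, 0, 0, 0, 0]
}}

```text
time_s: 41.9
ee_pos: [0.6695, 0.0986, 0.0655]
eef_rot: [-3.142, 0.001, -2.96]
force: [-0.3, 0.6, -0.4]
grip_width: 0.0752
grip_force: 0.0
```

>>> {"op": "apply_moves", "data": {
  "plan": [0, 0, 0, 0, 0, 0, 0, 0, 0, 0, 0, 0, 0, 0, 0, 0, 0, 0, 0, 0, 0, 0, 0, 0, 0, 0, 0, 0, 0, 0, 0, 0],
  "hand": -1,
  "squeeze": 22
}}

```text
time_s: 42.7
ee_pos: [0.6701, 0.0976, 0.0651]
eef_rot: [-3.14, 0.001, -2.961]
force: [5.0, -5.3, -1.8]
grip_width: 0.0365
grip_force: 22.0
```

>>> {"op": "apply_moves", "data": {
  "plan": [0, 0, 0, 0, 0, 0, 0, 0, 0, 0, 0, 0, 0, 0, 0, 0, 0, 0, 0, 0, 0, 0, 0, 0, 0, 0, 0, 0, 0, 0, 0, 0]
}}

```text
time_s: 43.5
ee_pos: [0.6701, 0.0976, 0.0651]
eef_rot: [-3.14, 0.002, -2.961]
force: [5.5, -4.3, -1.3]
grip_width: 0.0369
grip_force: 22.0
```

>>> {"op": "apply_moves", "data": {
  "plan": [0, 0, 0, 0, 0, 0, 0, 0, 0, 0, 0, 0, 0, 0, 0, 0, 0, 0, 0, 0, 0, 0, 0, 0, 0, 0, 0, 0, 0, 0, 0, 0]
}}

```text
time_s: 44.3
ee_pos: [0.6701, 0.0975, 0.0651]
eef_rot: [-3.14, 0.001, -2.961]
force: [5.7, -4.2, -1.4]
grip_width: 0.0365
grip_force: 22.0
```

>>> {"op": "apply_moves", "data": {
  "plan": [0, 0, 0, 0, 0, 0, 0, 0, 0, 0, 0, 0, 0, 0, 0, 0, 0, 0, 0, 0, 0, 0, -15, 0, 0, 0, -30, 0, 0, 0, -40, 0, 0, 0, -40, 0, 0, 0, -40, 0, 0, 0, 0, 0, 0, 0, 0, 0],
  "hand": 0.6
}}

```text
time_s: 45.5
ee_pos: [0.6695, 0.0984, 0.2315]
eef_rot: [-3.141, 0.002, -2.96]
force: [-0.8, 0.4, -0.8]
grip_width: 0.0753
grip_force: 0.0
```

```bash
python3 - <<'E'
from h import *
c=cam('wrist');save(c,'w12.png')
tubes(c,.489,.13,.045,.04); tubes(c,.5145,-.007,.045,.04)
c=cam('top');save(c,'top3.png');tubes(c,.489,.13,.045,.04); tubes(c,.5145,-.007,.045,.04)
c=cam('scene');save(c,'sc3.png');P=cloud(c);X,Y,Z=P[...,0],P[...,1],P[...,2]
m=(np.hypot(X-.471,Y-.337)<.05)&(Z>.105)&(Z<.125);print(cv2.minAreaRect((P[m][:,:2]*1000).astype(np.float32)))
s=np.hstack([cv2.imread('pics/w12.png')[:,:],cv2.imread('pics/sc3.png')]);cv2.imwrite('pics/fin.png',cv2.resize(s,(800,300)))
E
```

```text
[489.8 131.2] [49.4 29.3] 10.0 n 1447 ztop 0.0443 px [324   0  31  54]
[515.  -5.] [49.9 29.4] 10.7 n 1502 ztop 0.0444 px [190   0  31  55]
[488.7 131. ] [50.  27.9] 9.6 n 295 ztop 0.0474 px [312 192  17  25]
((468.33880615234375, 337.6258239746094), (53.972286224365234, 15.548749923706055), 35.08552551269531)
```

View pics/fin.png

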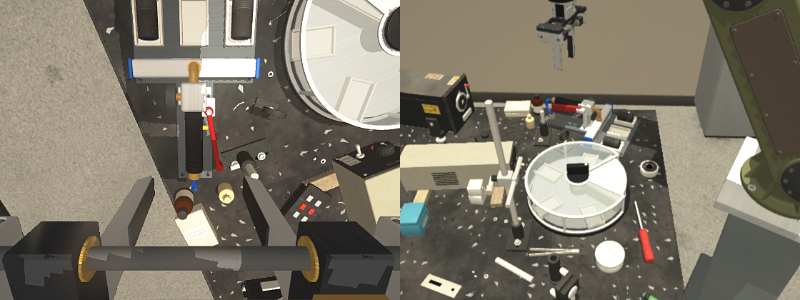

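The pictures show both tubes in their cradles, the lever sprung back, the shutter in the window and all the pockets empty.

```bash
python3 -c "
from station import ctrl
print(ctrl.hand_in())"
```

```text
the job is handed in; nothing more can be done
None
```

The magazine held two lens tubes: both now lie in the left and right cradles, glass end towards the air bar; the shutter was turned into the window first, then the trigger was squeezed fully for over 1.5 s and released, and the job is handed in.

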